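# Set out the window stays by length on the display rack

### The arm

A 6-joint arm with a two-finger parallel gripper is mounted at the origin on the work surface. World frame = base frame: x ahead of the robot, y to its left, z up, the work surface at z = 0. Lengths are in m, angles in rad, forces in N, time in s.
With the tool pointing down it reaches from about 0.3 to 0.875 m from the base axis. Payload 6.4 kg.
Tool frame: the origin (TCP) lies midway between the tips of the shut fingers; the grasp point (between the pads) lies 19 mm behind it; x points along the fingers, y is the direction in which the jaws open and shut, and the axes are right-handed (so a half turn about x gives the same grasp; the last joint's range is limited). The gripper opens to 85 mm and grips with 20 to 120 N. Pads are 22 mm wide; open, the fingers measure 114 mm over their backs; the gripper's body (76 mm by 85 mm) begins 54 mm behind the grasp point. The pads swing forward as they close: fully open they stand 13 mm farther back than shut.
Start: joints at [-1.509, 0.181, 1.607, -0, 1.354, -0.206], TCP at [0.152, -0.555, 0.231] pointing down, gripper open.
Joint ranges: [-2.99, 2.99], [-0.89, 2.07], [0.3, 2.58], [-1.14, 4.28], [0, 2.63], [-3.12, 3.12]. Speed limits (rad/s): [2.57, 2.57, 3.01, 3.14, 3.14, 3.14].

### API

Orientations are given as a unit quaternion [w, x, y, z].
In Python, from bench import ctrl gives the robot as it stands.
- The arm moves only by the tool step_arm, never from a script. Its argument "motion" is a list of rows, each a list of 7 numbers: the shift along the tool's x, y, z in mm, then the turn, a rotation vector about the tool's x, y, z in degrees, then the closure in counts, from 0 (fully open) to 255 (shut). In form: [[tx, ty, tz, rx, ry, rz, hand], ...]. A call has 1 to 10 rows; each row is the pose to reach, as a shift and turn from the pose commanded when the call began, along the tool's axes at that moment; what a row does not reach only later rows make up. A row lasts 1/8 s, in which the tool goes at most 62.5 mm and 10.7 degrees, less where a joint would pass 70% of its speed; a pose out of reach is approached as far as the arm can. A call with a gripper value outside its range is refused whole. The fingers move at their own pace and stop on an object; the grip force is fixed at half the most. Time passes only in rows, so rows that repeat a pose let the fingers close. It gives the time, the measured TCP pose, the force and the opening at its end, in the units of the state.
- ctrl.get_obs(): the state, without advancing time (a new reading comes with each control period).
- ctrl.camera(name): name is "side" or "top"; returns (picture, depth): 480x640x3 uint8, red, green, blue; 480x640 float32, m along the optical axis (not along the pixel's ray), 0 where there is no reading.
- ctrl.camera_info(name): a dict with "fx", "fy", "cx", "cy" (pixels), "dist_coeffs" ([k1, k2, p1, p2, k3] as OpenCV has them; the pictures are not rectified), "T" (4x4, takes a point from camera to world coordinates). Camera axes: x right, y down, z forward; pixel columns grow to the right and rows downward; lengths in m; the calibration is good to about 2 mm. A picture is of the moment at which its call begins. camera_info takes no time and is no camera call.
- ctrl.hand_in(): hands the job in, once; it reports no verdict.
The state is a dict: "time_s": time; "q": joint angles; "dq": joint speeds; "joint_efforts": joint torques, N m; "eef_pos": TCP position; "eef_rot": TCP orientation; "wrist_force": force on the tool from outside, world axes, zero at the start; "torque": the same for the moment, N m; "opening": opening from 0.0 (shut) to 1.0 (fully open).
Only numpy, scipy, OpenCV 4.12 (cv2) and the standard library are available. Lean on these libraries where they do the work, as an engineer would, in place of code of your own. Each camera call takes 0.05 s, during which the arm holds its last target. There are 200 camera calls.

### The job

Lay the four steel window stays across the two slate rails of the display rack, one on each pair of brass marks, in order of length: the shortest at the end by the bronze hinge, the longest at the end by the black window handle. Each should lie flat and square across both rails, over its marks, sticking out about equally on both sides. Leave the red shovel and the brass turnbuckle where they lie.

Things in the scene. Friction and masses are not known exactly. Their poses are not given: they have to be found in the camera images.
- stay1_center (a point): Centre (half-way along, half-way up) of the shortest loose steel window stay: a flat solid bar 110 mm long overall, 14 mm wide, 10 mm thick, with a round 18 mm eye at its +x end (it may lie either way round) and small dark holes on top. x runs along its length, y across its width, z up. It lies flat on the counter (top of counter z = 0); 90 g, give or take a third.
- stay2_center (a point): Centre (half-way along, half-way up) of the second-shortest loose steel window stay: a flat solid bar 145 mm long overall, 14 mm wide, 10 mm thick, with a round 18 mm eye at its +x end (it may lie either way round) and small dark holes on top. x runs along its length, y across its width, z up. It lies flat on the counter (top of counter z = 0); 120 g, give or take a third.
- stay3_center (a point): Centre (half-way along, half-way up) of the second-longest loose steel window stay: a flat solid bar 180 mm long overall, 14 mm wide, 10 mm thick, with a round 18 mm eye at its +x end (it may lie either way round) and small dark holes on top. x runs along its length, y across its width, z up. It lies flat on the counter (top of counter z = 0); 150 g, give or take a third.
- stay4_center (a point): Centre (half-way along, half-way up) of the longest loose steel window stay: a flat solid bar 215 mm long overall, 14 mm wide, 10 mm thick, with a round 18 mm eye at its +x end (it may lie either way round) and small dark holes on top. x runs along its length, y across its width, z up. It lies flat on the counter (top of counter z = 0); 180 g, give or take a third.
- rack: Fixed rack. Origin: board's underside centre, on the counter (z up). Board 110 x 380 x 12 mm; two slate rails along y at x = -35 and +35 mm, 14 mm wide, 240 long, flat tops 45 mm above counter, gap between open. Four places along the rails at y = -82.5, -27.5, 27.5, 82.5 mm (x = 0), 6 mm brass lines across both tops. A stay's length lies along the rack's x, its centre 50 mm above counter.
- hinge: Bronze pivot hinge sample screwed to one end of the rack's board, at 160 mm from the rack's centre along the rack's +y or -y (it changes places with the black handle); 70 x 34 mm, top 53 mm above the counter. Origin: centre of its underside, 12 mm above the counter. It marks the end where the shortest stay goes.
- handle: Black window handle sample screwed to the rack's other end, also 160 mm from the rack's centre; base plate 65 x 30 mm, lever 16 mm thick reaching 93 mm along the rack's +x, top 57 mm above the counter. Origin: centre of its underside, 12 mm above the counter. It marks the end where the longest stay goes.
- shovel_center (a point): Bystander: loose red glazing shovel with a hardwood grip, lying on the counter beyond the work; 240 mm long (blade 110 x 70 mm to +x, round grip 28 mm thick to -x). The point is near its middle, 14 mm above the counter. Leave it alone.
- turnbuckle_center (a point): Bystander: loose brass turnbuckle with steel eyes, 207 mm long along its x, 28 mm wide, 14 mm high, lying on the counter beyond the work. The point is its centre, 7 mm above the counter. Leave it alone.
Things that resemble listed ones, but are neither listed nor needed, are in the scene too. What is shaped like the part that bears stay1_center but green or pink is not meant. Leave any turquoise look-alike of the part that bears stay3_center alone.

How it is judged:
At the end, for the whole second after the job is handed in: Stays at rest across both rails, in order of length from hinge end (shortest) to handle end; centres within 12 mm of the marks along the rails, 15 mm across, height 50 mm within 4; flat within 0.1 rad, square within 0.2 rad; shovel and turnbuckle within 25 mm of their start (((y of hinge in the frame of rack below 0 m and y of stay1_center in the frame of rack between -0.0945 and -0.0705 m and y of stay2_center in the frame of rack between -0.0395 and -0.0155 m and y of stay3_center in the frame of rack between 0.0155 and 0.0395 m and y of stay4_center in the frame of rack between 0.0705 and 0.0945 m) or (y of hinge in the frame of rack above 0 m and y of stay1_center in the frame of rack between 0.0705 and 0.0945 m and y of stay2_center in the frame of rack between 0.0155 and 0.0395 m and y of stay3_center in the frame of rack between -0.0395 and -0.0155 m and y of stay4_center in the frame of rack between -0.0945 and -0.0705 m)) and x of stay1_center in the frame of rack between -0.015 and 0.015 m and z of stay1_center in the frame of rack between 0.046 and 0.054 m and angle between the x axis of each of stay1_center, stay2_center, stay3_center, stay4_center and the x axis of rack, either way round below 0.2 rad and angle between the z axis of each of stay1_center, stay2_center, stay3_center, stay4_center and the z axis of rack, either way round below 0.1 rad and linear speed of each of stay1, stay2, stay3, stay4 below 0.02 m/s and x of stay2_center in the frame of rack between -0.015 and 0.015 m and z of stay2_center in the frame of rack between 0.046 and 0.054 m and x of stay3_center in the frame of rack between -0.015 and 0.015 m and z of stay3_center in the frame of rack between 0.046 and 0.054 m and x of stay4_center in the frame of rack between -0.015 and 0.015 m and z of stay4_center in the frame of rack between 0.046 and 0.054 m and distance of each of shovel_center, turnbuckle_center from where it was at the start of the episode below 0.025 m); the robot touches nothing.
It fails at once if the shovel is pushed more than 25 mm away (distance of shovel_center from where it was at the start of the episode above 0.025 m).
It fails at once if the turnbuckle is pushed more than 25 mm away (distance of turnbuckle_center from where it was at the start of the episode above 0.025 m).
It also fails if it takes over 106 s, if anything falls off the work surface, if the arm or the gripper's body presses on something with over 40 N, if the wrist force passes 120 N, or if a joint passes its speed limit or range.

## Working session

There is one attempt and no reset: what is moved stays moved. The work goes in short steps, Python scripts to look and compute and a tool call to move; the robot and the scene stay as the last step left them, time stands still between calls to the robot, and variables do not carry over. Pictures are saved under pics/ and viewed, about 12 in all and at most 16, crops included, and the job is handed in when it is done.

Besides the shell and the picture viewer there is one more tool, called after "Call:" as a command line: name --pt "numbers of a row" for each row, then --argument value for the rest. step_arm: Moves the arm, as the interface text tells. Its arguments: {"type":"object","properties":{"motion":{"type":"array","items":{"type":"array","items":{"type":"number"}}}},"required":["motion"]}

```bash
mkdir -p pics; ls
python3 - <<'E'
from bench import ctrl
import cv2,numpy as np
for n in("top","side"):
    p,d=ctrl.camera(n); cv2.imwrite(f"pics/{n}0.png",p[:,:,::-1]); np.savez(f"{n}0.npz",p=p,d=d)
    i=ctrl.camera_info(n); print(n,{k:(np.round(v,4).tolist() if not isinstance(v,float) else v) for k,v in i.items()})
o=ctrl.get_obs(); print(o)
E
```

```text
pics
top {'fx': 454.99995584727367, 'fy': 454.99995584727367, 'cx': 322.90941844866984, 'cy': 238.84078743262035, 'dist_coeffs': [-0.1185, 0.0, 0.0, 0.0, 0.0], 'T': [[-0.0221, -0.9942, 0.1057, 0.4036], [-0.9997, 0.0229, 0.0057, 0.0086], [-0.0081, -0.1055, -0.9944, 0.9499], [0.0, 0.0, 0.0, 1.0]]}
side {'fx': 494.57321252363704, 'fy': 494.57321252363704, 'cx': 330.08419410705733, 'cy': 238.33326572734538, 'dist_coeffs': [0.0322, 0.0, 0.0, 0.0, 0.0], 'T': [[0.952, -0.1919, 0.2386, 0.2761], [-0.3058, -0.6328, 0.7114, -0.7508], [0.0144, -0.7502, -0.6611, 0.7517], [0.0, 0.0, 0.0, 1.0]]}
{'time_s': 0.1, 'q': array([-1.50928541e+00,  1.81443049e-01,  1.60787627e+00,  3.26739553e-05,
        1.35381381e+00, -2.06287465e-01]), 'dq': array([ 0.0003389 , -0.0019709 , -0.00017443,  0.00101045, -0.00166037,
       -0.00032924]), 'joint_efforts': array([-2.51761918e-05, -4.45880270e+01, -3.52239311e+01, -2.61571586e-04,
        4.22085926e-03, -1.81773265e-05]), 'eef_pos': array([ 0.15215381, -0.55400522,  0.23050291]), 'eef_rot': array([ 0.09385346,  0.70082816,  0.09493826, -0.70072687]), 'wrist_force': array([ 0.24801551,  0.31175665, -0.37280565]), 'torque': array([-0.01156337, -0.03396417,  0.0205068 ]), 'opening': 1.0014718521656458}
```

View pics/top0.png

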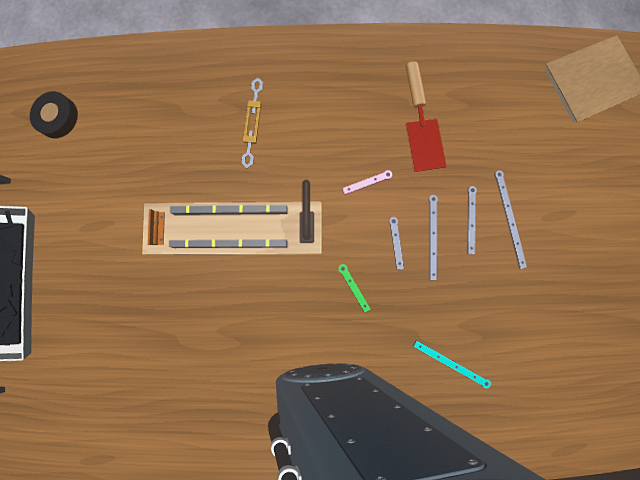

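View pics/side0.png

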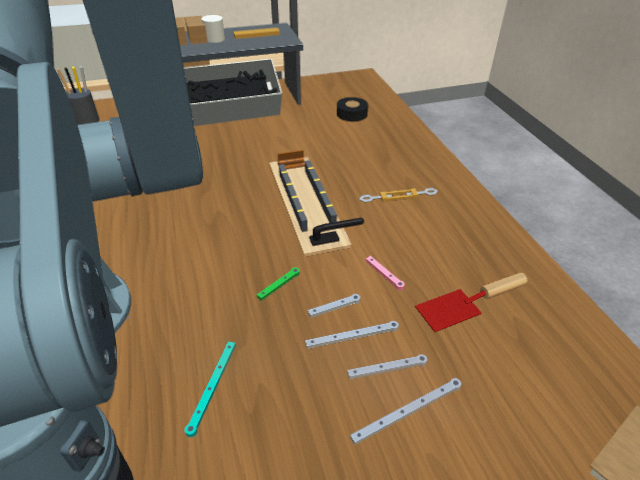

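Top view: steel stays at about (397,243), (433,237), (472,220) and (511,220). The rack is at (232,228), with its hinge on the left at (156,227) and the handle on the right at (306,215). The side view agrees on all of this. The pink, green and turquoise bars are decoys.

```bash
cat > h.py <<'E'
from bench import ctrl
import cv2,numpy as np
from scipy.spatial.transform import Rotation as R
def plane(n,uv,z):
    i=ctrl.camera_info(n); K=np.array([[i["fx"],0,i["cx"]],[0,i["fy"],i["cy"]],[0,0,1]])
    T=np.array(i["T"]); r=cv2.undistortPoints(np.array(uv,float).reshape(-1,1,2),K,np.array(i["dist_coeffs"])).reshape(-1,2)
    d=np.c_[r,np.ones(len(r))]@T[:3,:3].T; s=(z-T[2,3])/d[:,2]
    return (T[:3,3]+s[:,None]*d)[:,:2]
def blobs(m,lo):
    n,l,st,c=cv2.connectedComponentsWithStats(m.astype(np.uint8))
    return [(np.argwhere(l==k)[:,::-1],c[k]) for k in range(1,n) if st[k,4]>=lo]
def stays(n,p,box,z=.01):
    h=cv2.cvtColor(p,cv2.COLOR_RGB2HSV).astype(int); m=(h[...,0]>105)&(h[...,0]<135)&(h[...,1]>15)&(h[...,1]<90)&(h[...,2]>105)
    x0,y0,x1,y1=box; k=np.zeros_like(m); k[y0:y1,x0:x1]=1
    m=cv2.morphologyEx((m&k).astype(np.uint8),cv2.MORPH_CLOSE,np.ones((5,5)))
    out=[]
    for q,c in blobs(m,100):
        w=plane(n,q,z); (cx,cy),(a,b),ang=cv2.minAreaRect(w.astype(np.float32)*1000)
        if a<b: a,b,ang=b,a,ang+90
        out.append((round(cx),round(cy),round(a),round(b),round((ang+90)%180-90,1),c.round()))
    return out
def marks(n,p,z=.045):
    h=cv2.cvtColor(p,cv2.COLOR_RGB2HSV).astype(int); m=(h[...,0]>24)&(h[...,0]<36)&(h[...,1]>120)&(h[...,2]>120)
    return [(plane(n,[c],z)[0]*1000).round(1).tolist()+c.round().tolist()+[len(q)] for q,c in blobs(m,4)]
def go(x,y,z,ang):
    """ang: world direction (deg) of the stay's length; jaws across it"""
    o=ctrl.get_obs(); r0=R.from_quat(o["eef_rot"],scalar_first=True); best=None
    for a in (ang+90,ang-90):
        a=np.radians(a); X=np.array([0,0,-1.]);Y=np.array([np.cos(a),np.sin(a),0])
        r=r0.inv()*R.from_matrix(np.c_[X,Y,np.cross(X,Y)])
        v=np.degrees(r.as_rotvec())
        if best is None or np.linalg.norm(v)<np.linalg.norm(best): best=v
    t=r0.inv().apply(np.array([x,y,z])-o["eef_pos"]*1000)
    print("shift",t.round(1),"rot",best.round(1),"t",round(o["time_s"],2),"eef",(o["eef_pos"]*1000).round(1),"open",round(o["opening"],3),"F",o["wrist_force"].round(1),"q6",o["q"][5].round(2))
E
python3 - <<'E'
from h import *
p=np.load("top0.npz")["p"]; s=np.load("side0.npz")["p"]
for b in stays("top",p,(380,150,560,300)):print("T",b)
for b in stays("side",s,(295,285,480,450)):print("S",b)
for b in marks("top",p):print("mT",b)
for b in marks("side",s):print("mS",b)
go(400,-250,150,0)
E
```

```text
T (537, -385, 212, 16, 10.7, array([511., 218.]))
T (538, -301, 143, 17, -3.7, array([471., 220.]))
T (503, -215, 177, 15, -2.8, array([433., 238.]))
T (493, -139, 108, 17, 7.3, array([396., 242.]))
S (491, -141, 107, 13, 5.8, array([333., 304.]))
S (502, -218, 178, 15, -2.9, array([352., 333.]))
S (538, -302, 142, 14, -4.6, array([388., 365.]))
S (537, -388, 213, 15, 10.9, array([406., 410.]))
mT [565.4, 179.5, 240.0, 208.0, 14]
mT [565.0, 124.4, 268.0, 208.0, 14]
mT [567.1, 289.8, 187.0, 209.0, 20]
mT [565.8, 234.9, 214.0, 209.0, 14]
mT [497.3, 291.1, 186.0, 243.0, 20]
mT [496.4, 235.5, 213.0, 243.0, 21]
mT [495.2, 180.5, 240.0, 243.0, 21]
mT [493.9, 126.0, 267.0, 243.0, 7]
mS [-40.4, 1105.9, 73.0, 68.0, 5]
mS [-14.3, 928.7, 79.0, 89.0, 5]
mS [566.8, 286.1, 310.0, 168.0, 7]
mS [495.6, 287.5, 283.0, 172.0, 6]
mS [565.2, 231.6, 316.0, 179.0, 7]
mS [495.8, 233.2, 289.0, 184.0, 9]
mS [565.6, 177.3, 322.0, 192.0, 7]
mS [494.9, 178.3, 294.0, 196.0, 8]
mS [563.5, 122.1, 329.0, 205.0, 9]
mS [493.2, 122.9, 299.0, 210.0, 8]
shift [  81.  -227.5 -319.4] rot [15.3 -0.   0.1] t 0.1 eef [ 152.2 -554.   230.5] open 1.001 F [ 0.2  0.3 -0.4] q6 -0.21
```

```bash
python3 -c "
from h import *
go(537,-387,100,10.8)"
```

```text
shift [ 130.7  -59.  -415.3] rot [ 4.5 -0.   0.1] t 0.1 eef [ 152.2 -554.   230.5] open 1.001 F [ 0.2  0.3 -0.4] q6 -0.21
```

Call:
step_arm --pt "131 -59 -415 4.5 0 0 110" --pt "131 -59 -415 4.5 0 0 110" --pt "131 -59 -415 4.5 0 0 110" --pt "131 -59 -415 4.5 0 0 110" --pt "131 -59 -415 4.5 0 0 110" --pt "131 -59 -415 4.5 0 0 110" --pt "131 -59 -415 4.5 0 0 110" --pt "131 -59 -415 4.5 0 0 110" --pt "131 -59 -415 4.5 0 0 110" --pt "131 -59 -415 4.5 0 0 110"

```text
time_s: 1.35
eef_pos: [0.5358, -0.3889, 0.1009]
eef_rot: [0.067, 0.704, 0.066, -0.704]
wrist_force: [-0.4, -0.4, 0.6]
opening: 0.568
```

```bash
python3 -c "
from h import *
go(537,-387,4,10.8)"
```

```text
shift [96.9 -1.8 -1.5] rot [-0. -0. -0.] t 1.35 eef [ 535.8 -388.9  100.9] open 0.568 F [-0.4 -0.4  0.6] q6 0.58
```

Call:
step_arm --pt "50 -1 -1 0 0 0 110" --pt "97 -1 -1 0 0 0 110" --pt "97 -1 -1 0 0 0 110" --pt "97 -1 -1 0 0 0 255" --pt "97 -1 -1 0 0 0 255" --pt "97 -1 -1 0 0 0 255" --pt "97 -1 -1 0 0 0 255" --pt "97 -1 -1 0 0 0 255" --pt "40 -1 -1 0 0 0 255" --pt "-20 -1 -1 0 0 0 255"

```text
time_s: 2.6
eef_pos: [0.5368, -0.3859, 0.1211]
eef_rot: [-0.066, -0.703, -0.067, 0.704]
wrist_force: [1.5, -1.2, -1.3]
opening: 0.131
```

```bash
python3 -c "
from h import *
go(529,124,120,-0.9)
for n in ('side',):
    p,d=ctrl.camera(n); cv2.imwrite('pics/a.png',p[:,:,::-1])"
```

```text
shift [   1.9 -502.2  -88.2] rot [11.7  0.1  0.1] t 2.6 eef [ 536.8 -385.9  121.1] open 0.131 F [ 1.5 -1.2 -1.3] q6 0.58
```

View pics/a.png

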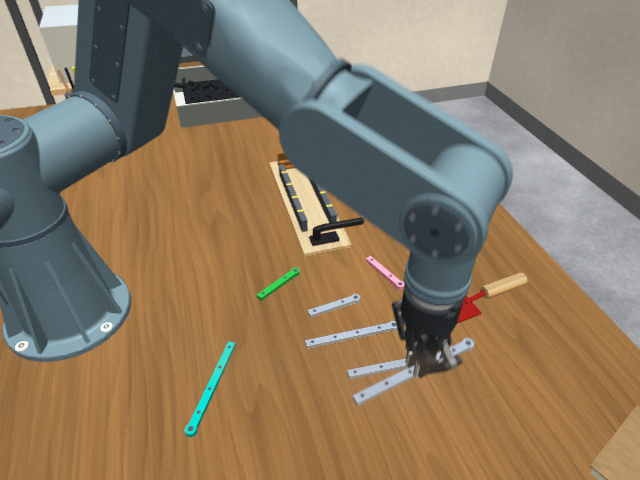

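Stay 4 is held level, at about (415,372) in the picture. Next I carry it to its place.

Call:
step_arm --pt "2 -502 -88 11.7 0 0 255" --pt "2 -502 -88 11.7 0 0 255" --pt "2 -502 -88 11.7 0 0 255" --pt "2 -502 -88 11.7 0 0 255" --pt "2 -502 -88 11.7 0 0 255" --pt "2 -502 -88 11.7 0 0 255" --pt "2 -502 -88 11.7 0 0 255" --pt "2 -502 -88 11.7 0 0 255" --pt "2 -502 -88 11.7 0 0 255" --pt "2 -502 -88 11.7 0 0 255"

```text
time_s: 3.9
eef_pos: [0.5295, 0.1234, 0.1186]
eef_rot: [-0.004, 0.707, -0.005, -0.707]
wrist_force: [-0.0, -0.3, -2.0]
opening: 0.135
```

```bash
python3 -c "
from h import *
go(529,124,50,-0.9)"
```

```text
shift [68.6 -0.7  0.5] rot [ 0.2 -0.  -0. ] t 3.9 eef [529.5 123.4 118.6] open 0.135 F [-0.  -0.3 -2. ] q6 1.59
```

Call:
step_arm --pt "40 -1 0 0 0 0 255" --pt "60 -1 0 0 0 0 255" --pt "67 -1 0 0 0 0 255" --pt "69 -1 0 0 0 0 255" --pt "69 -1 0 0 0 0 255" --pt "69 -1 0 0 0 0 160" --pt "69 -1 0 0 0 0 160" --pt "69 -1 0 0 0 0 160" --pt "30 -1 0 0 0 0 160" --pt "-30 -1 0 0 0 0 160"

```text
time_s: 5.15
eef_pos: [0.5278, 0.1238, 0.1473]
eef_rot: [0.005, -0.705, 0.005, 0.709]
wrist_force: [1.8, -0.7, 0.6]
opening: 0.375
```

```bash
python3 -c "
from h import *
go(503,-217,100,-2.9)
for n in ('top','side'):
    p,d=ctrl.camera(n); cv2.imwrite('pics/b_%s.png'%n,p[:,:,::-1])"
```

```text
shift [ 47.4 341.1  19.4] rot [ 2.   0.3 -0. ] t 5.15 eef [527.8 123.8 147.3] open 0.375 F [ 1.8 -0.7  0.6] q6 1.6
```

View pics/b_side.png

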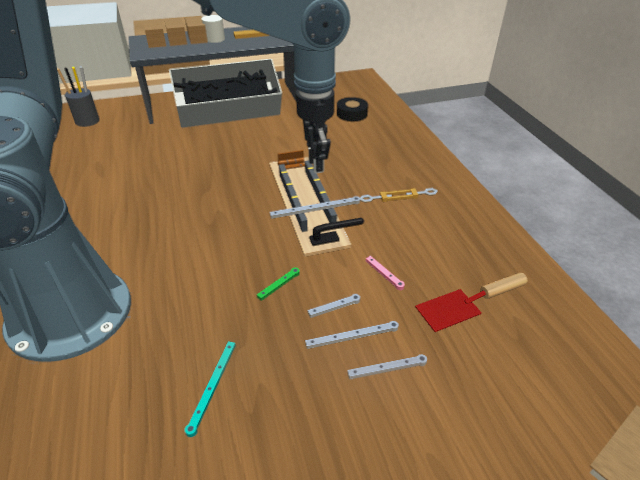

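Stay 4 lies across both rails next to the handle, at about (315,207). Next is stay 3.

Call:
step_arm --pt "0 341 19 2 0 0 110" --pt "0 341 19 2 0 0 110" --pt "0 341 19 2 0 0 110" --pt "0 341 19 2 0 0 110" --pt "0 341 19 2 0 0 110" --pt "0 341 19 2 0 0 110" --pt "47 341 19 2 0 0 110" --pt "47 341 19 2 0 0 110" --pt "47 341 19 2 0 0 110" --pt "47 341 19 2 0 0 110"

```text
time_s: 6.5
eef_pos: [0.5067, -0.2169, 0.1031]
eef_rot: [-0.017, 0.708, -0.018, -0.706]
wrist_force: [-0.0, -0.1, 0.6]
opening: 0.569
```

```bash
python3 -c "
from h import *
go(503,-217,4,-2.9)"
```

```text
shift [99.1  0.1  3.9] rot [ 0.1 -0.1 -0.1] t 6.5 eef [ 506.7 -216.9  103.1] open 0.569 F [-0.  -0.1  0.6] q6 1.0
```

Call:
step_arm --pt "50 0 4 0 0 0 110" --pt "98 0 4 0 0 0 110" --pt "98 0 4 0 0 0 110" --pt "98 0 4 0 0 0 255" --pt "98 0 4 0 0 0 255" --pt "98 0 4 0 0 0 255" --pt "98 0 4 0 0 0 255" --pt "98 0 4 0 0 0 255"

```text
time_s: 7.5
eef_pos: [0.5035, -0.2178, 0.0063]
eef_rot: [-0.017, 0.708, -0.019, -0.705]
wrist_force: [-0.6, 1.2, 6.2]
opening: 0.129
```

```bash
python3 -c "
from h import *
go(530,179,125,-0.9)"
```

```text
shift [-119.7 -397.3   -7.3] rot [-1.9 -0.3 -0.2] t 7.5 eef [ 503.5 -217.8    6.3] open 0.129 F [-0.6  1.2  6.2] q6 1.0
```

Call:
step_arm --pt "-50 0 0 0 0 0 255" --pt "-110 0 0 0 0 0 255" --pt "-120 -397 -7 -1.9 0 0 255" --pt "-120 -397 -7 -1.9 0 0 255" --pt "-120 -397 -7 -1.9 0 0 255" --pt "-120 -397 -7 -1.9 0 0 255" --pt "-120 -397 -7 -1.9 0 0 255" --pt "-120 -397 -7 -1.9 0 0 255" --pt "-120 -397 -7 -1.9 0 0 255" --pt "-120 -397 -7 -1.9 0 0 255"

```text
time_s: 8.75
eef_pos: [0.5285, 0.1815, 0.1248]
eef_rot: [-0.005, 0.708, -0.005, -0.706]
wrist_force: [0.5, -0.8, -1.8]
opening: 0.13
```

Call:
step_arm --pt "0 0 0 0 0 0 255" --pt "0 0 0 0 0 0 255"

```text
time_s: 9.0
eef_pos: [0.5284, 0.1784, 0.1236]
eef_rot: [-0.006, 0.707, -0.007, -0.707]
wrist_force: [-0.5, -0.6, -1.8]
opening: 0.131
```

```bash
python3 -c "
from h import *
go(530,179,52,-0.9)"
```

```text
shift [71.6 -0.6 -1.5] rot [-0.2 -0.  -0. ] t 9.0 eef [528.4 178.4 123.6] open 0.131 F [-0.5 -0.6 -1.8] q6 1.7
```

Call:
step_arm --pt "40 -1 -1 0 0 0 255" --pt "60 -1 -1 0 0 0 255" --pt "69 -1 -1 0 0 0 255" --pt "72 -1 -1 0 0 0 255" --pt "72 -1 -1 0 0 0 255" --pt "72 -1 -1 0 0 0 160" --pt "72 -1 -1 0 0 0 160" --pt "72 -1 -1 0 0 0 160" --pt "30 -1 -1 0 0 0 160" --pt "-25 -1 -1 0 0 0 160"

```text
time_s: 10.25
eef_pos: [0.5279, 0.1805, 0.148]
eef_rot: [0.006, -0.706, 0.006, 0.708]
wrist_force: [0.6, 0.1, 0.7]
opening: 0.372
```

Call:
step_arm --pt "0 0 0 0 0 0 160"

```text
time_s: 10.38
eef_pos: [0.533, 0.1812, 0.1537]
eef_rot: [-0.006, 0.711, -0.005, -0.703]
wrist_force: [0.3, -0.3, 0.0]
opening: 0.371
```

```bash
python3 -c "
from h import *
go(538,-302,100,-4)"
```

```text
shift [ 53.2 483.1 -12.4] rot [ 3.1 -0.6  0.1] t 10.38 eef [533.  181.2 153.7] open 0.371 F [ 0.3 -0.3  0. ] q6 1.7
```

Call:
step_arm --pt "0 483 -15 3 0 0 110" --pt "0 483 -15 3 0 0 110" --pt "0 483 -15 3 0 0 110" --pt "0 483 -15 3 0 0 110" --pt "0 483 -15 3 0 0 110" --pt "0 483 -15 3 0 0 110" --pt "50 483 -15 3 0 0 110" --pt "50 483 -15 3 0 0 110" --pt "50 483 -15 3 0 0 110" --pt "50 483 -15 3 0 0 110"

```text
time_s: 11.62
eef_pos: [0.5356, -0.3019, 0.0973]
eef_rot: [0.025, -0.706, 0.024, 0.707]
wrist_force: [0.2, 0.1, 0.1]
opening: 0.57
```

Call:
step_arm --pt "0 0 0 0 0 0 110" --pt "0 0 0 0 0 0 110" --pt "0 0 0 0 0 0 110"

```text
time_s: 12.0
eef_pos: [0.5366, -0.3019, 0.0989]
eef_rot: [-0.024, 0.707, -0.024, -0.706]
wrist_force: [0.3, -1.1, -0.3]
opening: 0.565
```

```bash
python3 -c "
from h import *
go(538,-302,6,-4)
p,d=ctrl.camera('top'); cv2.imwrite('pics/c.png',p[:,:,::-1])
for b in stays('top',p,(380,150,560,300)):print('T',b)"
```

```text
shift [92.9 -0.1 -1.3] rot [ 0.1 -0.  -0. ] t 12.0 eef [ 536.6 -301.9   98.9] open 0.565 F [ 0.3 -1.1 -0.3] q6 0.93
T (517, -298, 60, 13, -3.4, array([471., 228.]))
T (492, -137, 108, 17, 4.7, array([396., 242.]))
```

Call:
step_arm --pt "50 0 -1 0 0 0 110" --pt "93 0 -1 0 0 0 110" --pt "93 0 -1 0 0 0 110" --pt "93 0 -1 0 0 0 110" --pt "93 0 -1 0 0 0 255" --pt "93 0 -1 0 0 0 255" --pt "93 0 -1 0 0 0 255" --pt "93 0 -1 0 0 0 255" --pt "93 0 -1 0 0 0 255" --pt "93 0 -1 0 0 0 255"

```text
time_s: 13.3
eef_pos: [0.5383, -0.3035, 0.0075]
eef_rot: [-0.024, 0.708, -0.025, -0.706]
wrist_force: [-0.6, 0.6, 6.5]
opening: 0.128
```

```bash
python3 -c "
from h import *
go(531,234,125,-0.9)"
```

```text
shift [-118.6 -535.5   44.1] rot [-3.1 -0.1 -0.1] t 13.3 eef [ 538.3 -303.5    7.5] open 0.128 F [-0.6  0.6  6.5] q6 0.93
```

Call:
step_arm --pt "-60 0 0 0 0 0 255" --pt "-119 0 0 0 0 0 255" --pt "-119 -536 44 -3 0 0 255" --pt "-119 -536 44 -3 0 0 255" --pt "-119 -536 44 -3 0 0 255" --pt "-119 -536 44 -3 0 0 255" --pt "-119 -536 44 -3 0 0 255" --pt "-119 -536 44 -3 0 0 255" --pt "-119 -536 44 -3 0 0 255" --pt "-119 -536 44 -3 0 0 255"

```text
time_s: 14.55
eef_pos: [0.5308, 0.1994, 0.1253]
eef_rot: [-0.006, 0.708, -0.006, -0.706]
wrist_force: [2.4, 0.3, -0.7]
opening: 0.125
```

Call:
step_arm --pt "0 0 0 0 0 0 255" --pt "0 0 0 0 0 0 255" --pt "0 0 0 0 0 0 255"

```text
time_s: 14.92
eef_pos: [0.531, 0.1961, 0.1245]
eef_rot: [-0.006, 0.707, -0.007, -0.707]
wrist_force: [-0.5, 0.5, -0.9]
opening: 0.123
```

```bash
python3 -c "
from h import *
go(531,234,53,-0.9)"
```

```text
shift [ 71.5 -37.9   0.7] rot [-0.2 -0.  -0. ] t 14.93 eef [531.  196.1 124.5] open 0.123 F [-0.5  0.5 -0.9] q6 1.73
```

Call:
step_arm --pt "0 -38 1 0 0 0 255" --pt "0 -38 1 0 0 0 255" --pt "40 -38 1 0 0 0 255" --pt "62 -38 1 0 0 0 255" --pt "72 -38 1 0 0 0 255" --pt "72 -38 1 0 0 0 255" --pt "72 -38 1 0 0 0 255"

```text
time_s: 15.8
eef_pos: [0.5312, 0.2346, 0.0529]
eef_rot: [-0.006, 0.707, -0.006, -0.707]
wrist_force: [0.1, -0.2, -0.2]
opening: 0.127
```

Call:
step_arm --pt "0 0 0 0 0 0 160" --pt "0 0 0 0 0 0 160" --pt "0 0 0 0 0 0 160" --pt "-40 0 0 0 0 0 160" --pt "-100 0 0 0 0 0 160" --pt "-100 0 0 0 0 0 160" --pt "-100 0 0 0 0 0 160" --pt "-100 0 0 0 0 0 160"

```text
time_s: 16.8
eef_pos: [0.5292, 0.2351, 0.1505]
eef_rot: [0.006, -0.706, 0.006, 0.708]
wrist_force: [0.9, 0.8, -1.1]
opening: 0.372
```

```bash
python3 -c "
from h import *
go(492,-139,100,6.5)"
```

```text
shift [ 50.9 374.6  30.8] rot [-7.5  0.2 -0. ] t 16.8 eef [529.2 235.1 150.5] open 0.372 F [ 0.9  0.8 -1.1] q6 1.8
```

Call:
step_arm --pt "0 375 32 -7.5 0 0 110" --pt "0 375 32 -7.5 0 0 110" --pt "0 375 32 -7.5 0 0 110" --pt "0 375 32 -7.5 0 0 110" --pt "0 375 32 -7.5 0 0 110" --pt "0 375 32 -7.5 0 0 110" --pt "0 375 32 -7.5 0 0 110" --pt "51 375 32 -7.5 0 0 110" --pt "51 375 32 -7.5 0 0 110" --pt "51 375 32 -7.5 0 0 110"

```text
time_s: 18.05
eef_pos: [0.4923, -0.1381, 0.1017]
eef_rot: [-0.041, -0.706, -0.041, 0.706]
wrist_force: [0.1, -0.1, 1.8]
opening: 0.568
```

Call:
step_arm --pt "0 0 0 0 0 0 110" --pt "0 0 0 0 0 0 110" --pt "0 0 0 0 0 0 110"

```text
time_s: 18.42
eef_pos: [0.4926, -0.1392, 0.1021]
eef_rot: [0.041, 0.706, 0.04, -0.706]
wrist_force: [-0.2, -0.2, 0.5]
opening: 0.57
```

```bash
python3 -c "
from h import *
go(492,-139,7,6.5)"
```

```text
shift [95.1 -0.3  0.7] rot [ 0.1 -0.1 -0. ] t 18.43 eef [ 492.6 -139.2  102.1] open 0.57 F [-0.2 -0.2  0.5] q6 0.95
```

Call:
step_arm --pt "50 0 1 0 0 0 110" --pt "95 0 1 0 0 0 110" --pt "95 0 1 0 0 0 110" --pt "95 0 1 0 0 0 110" --pt "95 0 1 0 0 0 255" --pt "95 0 1 0 0 0 255" --pt "95 0 1 0 0 0 255" --pt "95 0 1 0 0 0 255" --pt "95 0 1 0 0 0 255" --pt "95 0 1 0 0 0 255"

```text
time_s: 19.68
eef_pos: [0.4924, -0.1399, 0.0082]
eef_rot: [0.041, 0.707, 0.04, -0.705]
wrist_force: [-1.3, -0.1, 8.4]
opening: 0.125
```

```bash
python3 -c "
from h import *
go(532,289,130,-0.9)"
```

```text
shift [-122.3 -421.3  -88.5] rot [ 7.5 -0.1 -0.1] t 19.68 eef [ 492.4 -139.9    8.2] open 0.125 F [-1.3 -0.1  8.4] q6 0.95
```

Call:
step_arm --pt "-60 0 0 0 0 0 255" --pt "-122 0 0 0 0 0 255" --pt "-122 -421 -88 7.5 0 0 255" --pt "-122 -421 -88 7.5 0 0 255" --pt "-122 -421 -88 7.5 0 0 255" --pt "-122 -421 -88 7.5 0 0 255" --pt "-122 -421 -88 7.5 0 0 255" --pt "-122 -421 -88 7.5 0 0 255" --pt "-122 -421 -88 7.5 0 0 255" --pt "-122 -421 -88 7.5 0 0 255"

```text
time_s: 20.92
eef_pos: [0.5302, 0.293, 0.1289]
eef_rot: [-0.005, 0.708, -0.004, -0.707]
wrist_force: [0.3, 0.2, -0.6]
opening: 0.116
```

Call:
step_arm --pt "0 0 0 0 0 0 255" --pt "0 0 0 0 0 0 255" --pt "0 0 0 0 0 0 255"

```text
time_s: 21.3
eef_pos: [0.5309, 0.2879, 0.1285]
eef_rot: [-0.007, 0.707, -0.007, -0.707]
wrist_force: [0.0, 0.6, 0.2]
opening: 0.122
```

```bash
python3 -c "
from h import *
go(532,289,53,-0.9)"
```

```text
shift [75.5 -1.2 -1.1] rot [-0.2 -0.  -0. ] t 21.3 eef [530.9 287.9 128.5] open 0.122 F [0.  0.6 0.2] q6 1.89
```

Call:
step_arm --pt "40 -1 -1 0 0 0 255" --pt "62 -1 -1 0 0 0 255" --pt "72 -1 -1 0 0 0 255" --pt "75 -1 -1 0 0 0 255" --pt "75 -1 -1 0 0 0 255" --pt "75 -1 -1 0 0 0 255"

```text
time_s: 22.05
eef_pos: [0.5325, 0.2903, 0.0544]
eef_rot: [-0.006, 0.708, -0.006, -0.706]
wrist_force: [-0.6, -0.2, -2.2]
opening: 0.119
```

Call:
step_arm --pt "0 0 0 0 0 0 160" --pt "0 0 0 0 0 0 160" --pt "0 0 0 0 0 0 160" --pt "-40 0 0 0 0 0 160" --pt "-100 0 0 0 0 0 160" --pt "-150 0 0 0 0 0 160" --pt "-150 0 0 0 0 0 160" --pt "-150 300 100 0 0 0 160" --pt "-150 300 100 0 0 0 160" --pt "-150 300 100 0 0 0 160"

```text
time_s: 23.3
eef_pos: [0.4679, 0.1118, 0.2021]
eef_rot: [0.005, -0.707, 0.006, 0.708]
wrist_force: [0.3, -0.5, 0.5]
opening: 0.374
```

Call:
step_arm --pt "0 400 50 0 0 0 160" --pt "0 400 50 0 0 0 160" --pt "0 400 50 0 0 0 160" --pt "0 400 50 0 0 0 160" --pt "0 400 50 0 0 0 160" --pt "0 400 50 0 0 0 160" --pt "0 400 50 0 0 0 160" --pt "0 400 50 0 0 0 160"

```text
time_s: 24.3
eef_pos: [0.4117, -0.2873, 0.2021]
eef_rot: [0.008, -0.707, 0.007, 0.708]
wrist_force: [0.1, 0.8, -0.7]
opening: 0.375
```

Run:
```python
from h import *
p,d=ctrl.camera('top'); s,_=ctrl.camera('side')
cv2.imwrite('pics/d.png',np.hstack([cv2.resize(p[150:300,100:350,::-1],None,fx=1.6,fy=1.6),cv2.resize(s[120:270,230:480,::-1],None,fx=1.6,fy=1.6)]))
for b in stays('top',p,(130,160,330,290),.055):print('T',b)
for b in stays('side',s,(240,140,365,260),.055):print('S',b)
print(ctrl.get_obs()["eef_pos"],ctrl.get_obs()["wrist_force"])
```

```text
T (535, 204, 235, 211, 87.6, array([232., 226.]))
[ 0.41224023 -0.28500992  0.20223111] [-0.73432728  0.43975033  0.94914237]
```

View pics/d.png

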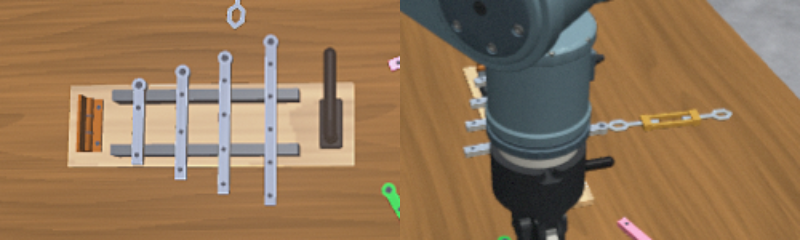

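In the top crop, all four stays cross both rails in order, shortest beside the hinge and longest beside the handle. In that mask the rails merged with the stays, so I'll measure again with a tighter one.

Run:
```python
from h import *
p,d=ctrl.camera('top')
T=np.array(ctrl.camera_info('top')["T"])
h=cv2.cvtColor(p,cv2.COLOR_RGB2HSV).astype(int); m=(h[...,0]>105)&(h[...,0]<135)&(h[...,1]>15)&(h[...,2]>140); m[:165]=0;m[290:]=0;m[:,:165]=0;m[:,295:]=0
m=cv2.morphologyEx(m.astype(np.uint8),cv2.MORPH_CLOSE,np.ones((5,3)))
# rack frame from the brass marks measured at start (z=.045)
o=np.array([530.5,206.5]); a=np.radians(-.9); X=np.array([np.cos(a),np.sin(a)]);Y=np.array([-X[1],X[0]])
i=ctrl.camera_info('top')
for q,c in blobs(m,60):
    w=plane('top',q,.055)*1000; (cx,cy),(l,b),ang=cv2.minAreaRect(w.astype(np.float32))
    if l<b:l,b,ang=b,l,ang+90
    v=np.array([cx,cy])-o
    dd=d[q[:,1],q[:,0]]; u=(q-[i["cx"],i["cy"]])/i["fx"]
    zz=(np.c_[u,np.ones(len(u))]*dd[:,None])@T[2,:3]+T[2,3]
    top=q[:,1]<np.median(q[:,1])
    print("rack x,y",(v@X).round(1),(v@Y).round(1),"len",round(l),"w",round(b),"ang",round((ang+90)%180-90,1),"z halves",np.median(zz[top]).round(4),np.median(zz[~top]).round(4))
```

```text
rack x,y 4.4 -5.5 len 228 w 211 ang 87.4 z halves 0.0535 0.0535
```

Run:
```python
from h import *
p,d=ctrl.camera('top')
i=ctrl.camera_info('top'); T=np.array(i["T"])
K=np.array([[i["fx"],0,i["cx"]],[0,i["fy"],i["cy"]],[0,0,1]])
g=np.argwhere(np.ones((480,640)))[:,::-1].astype(float)
u=cv2.undistortPoints(g.reshape(-1,1,2),K,np.array(i["dist_coeffs"])).reshape(-1,2)
Z=((np.c_[u,np.ones(len(u))]*d.reshape(-1,1))@T[2,:3]+T[2,3]).reshape(480,640)
m=(Z>.0495)&(Z<.062); m[:165]=0;m[290:]=0;m[:,:168]=0;m[:,295:]=0
o=np.array([530.5,206.5]); a=np.radians(-.9); X=np.array([np.cos(a),np.sin(a)]);Y=np.array([-X[1],X[0]])
for q,c in blobs(m,60):
    w=plane('top',q,.055)*1000; (cx,cy),(l,b),ang=cv2.minAreaRect(w.astype(np.float32))
    if l<b:l,b,ang=b,l,ang+90
    v=np.array([cx,cy])-o; z=Z[q[:,1],q[:,0]]; t=q[:,1]<np.median(q[:,1])
    print("rack x,y",(v@X).round(1),(v@Y).round(1),"len",round(l),"w",round(b),"ang",round((ang+90)%180-90,1),"z halves",np.median(z[t]).round(4),np.median(z[~t]).round(4))
```

```text
rack x,y 2.1 -86.1 len 211 w 16 ang -0.4 z halves 0.0545 0.0543
rack x,y -0.8 -28.9 len 178 w 18 ang -0.0 z halves 0.0544 0.0542
rack x,y -0.7 25.7 len 142 w 18 ang 0.3 z halves 0.0543 0.054
rack x,y 0.5 81.0 len 108 w 19 ang 0.7 z halves 0.0542 0.0542
```

Run:
```python
from h import *
p,_=ctrl.camera('top'); q=np.load('top0.npz')['p']
for n,(a,b,c,d) in dict(shovel=(55,175,400,450),turnb=(70,172,235,270)).items(): print(n,"mean diff",np.abs(p[a:b,c:d].astype(int)-q[a:b,c:d]).mean())
print(ctrl.hand_in())
```

```text
shovel mean diff 1.6873333333333334
turnb mean diff 1.6755368814192344
the job is handed in; nothing more can be done
None
```

The four stays are on the rack in order of length, shortest by the hinge and longest by the handle, and the job is handed in. It took about 24 s of the 106 s allowed; no verdict was reported.

| Stay (hinge to handle) | Across the rails, rack x (mm) | Along the rails, rack y (mm) | Mark y (mm) |
|---|---|---|---|
| 1, shortest | 0.5 | 81.0 | 82.5 |
| 2 | -0.7 | 25.7 | 27.5 |
| 3 | -0.8 | -28.9 | -27.5 |
| 4, longest | 2.1 | -86.1 | -82.5 |

- **Position:** the final top-camera check put every stay within 4 mm of its marks, against 12 mm allowed along the rails and 15 mm across. The stays are square to within 2°.
- **Height and flatness:** tops read 54.0–54.5 mm, against 55 mm expected. The two halves of each stay agree to 0.3 mm.
- **Shovel and turnbuckle:** both look the same as in the first picture, so neither moved.
- **Robot:** the arm was clear of everything, and no force reading passed about 8 N (fingertips lightly touching the counter while gripping).
- **Failed checks:** my first two attempts at the final measurement failed because the colour mask merged the rails with the stays, so I separated them by depth instead. The arm blocked the side camera, so the final positions come from the top camera only.

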